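# Release a bar blank with the hooked rod

### The arm

A 6-joint arm with a two-finger parallel gripper is mounted at the origin on the work surface. World frame = base frame: x ahead of the robot, y to its left, z up, the work surface at z = 0. Lengths are in m, angles in rad, forces in N, time in s.
With the tool pointing down it reaches from about 0.275 to 0.825 m from the base axis. Payload 4.9 kg.
Tool frame: the origin (TCP) lies midway between the tips of the shut fingers; the grasp point (between the pads) lies 19 mm behind it (r.grip_depth is the distance from the TCP to the grasp point, in m); z points along the fingers, y is the line along which they close (so a half turn about z gives the same grasp; the last joint's range is limited). The gripper opens to 85 mm and grips with 20 to 120 N. Pads are 22 mm wide; open, the fingers measure 114 mm over their backs; the gripper's body (76 mm by 85 mm) begins 54 mm behind the grasp point. The pads swing forward as they close: fully open they stand 13 mm farther back than shut.
Start: joints at [-1.312, 0.326, -0.193, 1.052, 0, 1.437], TCP at [0.211, -0.508, 0.231] pointing down, gripper open.
Joint ranges: [-2.65, 2.65], [-0.97, 1.79], [-1.3, 1.35], [-1.93, 2.1], [-1.47, 1.37], [-3.14, 3.14]. Speed limits (rad/s): [2.57, 2.57, 3.14, 3.14, 3.14, 3.14].

### API

Orientations are given as a unit quaternion [w, x, y, z].
In Python, from cell import r gives the robot as it stands. The module is installed in compiled form; this text tells all that it offers.
- The arm moves only by the shell command python3 -m jog 'ROWS'. ROWS is JSON, a list of rows, each a list of 5 numbers: the opening in per cent of the stroke, from 0 (shut) to 100 (fully open), then the shift along the world's x, y, z in cm, then the turn about the world's z in degrees. A call has 1 to 10 rows; each row shifts and turns the commanded pose from where the row before left it; what a row does not reach is not made up. A row lasts 1/8 s, in which the tool goes at most 62.5 mm and 10.7 degrees, less where a joint would pass 70% of its speed; a pose out of reach is approached as far as the arm can. A call with a gripper value outside its range is refused whole. The fingers move at their own pace and stop on an object; the grip force is fixed at half the most. Time passes only in rows, so rows that do not move let the fingers close. It gives the time, the measured TCP pose, the force, the opening and the grip force at its end, in the units of the state.
- r.get_state(): the state, without advancing time (a new reading comes with each control period).
- r.grab_frame(name): name is "scene" or "side" or "wrist"; returns the picture (420x560x3 uint8, red, green, blue); there is no depth.
- r.camera_params(name): a dict with "fx", "fy", "cx", "cy" (pixels), "k1" (the pictures are not rectified: a ray, as slopes to the right and down, at radius r is drawn at 1 + k1 r^2 times it, then the intrinsics apply), "view" (4x4, takes a point from world to camera coordinates). Camera axes: x right, y up, looking along -z (the intrinsics and any distortion apply to the point x, -y, -z); pixel columns grow to the right and rows downward; lengths in m; the calibration is good to about 2 mm. A picture is of the moment at which its call begins: read the wrist's pose just before it. camera_params takes no time and is no camera call; for the wrist camera it gives the pose at the moment of the call.
- r.job_done(): hands the job in; it is judged then, once.
The state is a dict: "time_s": time; "joint_pos": joint angles; "joint_vel": joint speeds; "effort": joint torques, N m; "ee_pos": TCP position; "tool_rot": TCP orientation; "ft_force": force on the tool from outside, world axes, zero at the start; "moment": the same for the moment, N m; "finger_gap": finger opening in m; "finger_force": force on a finger pad.
Only numpy, scipy, OpenCV 4.12 (cv2) and the standard library are available. Lean on these libraries where they do the work, as an engineer would, in place of code of your own. Each camera call takes 0.05 s, during which the arm holds its last target. There are 200 camera calls.

### The job

Take the hooked rod from its rest, reach in under the wire guard of the green chute and draw its stop bolt towards you by its upright plate so that the bar rolls down to the stop block; then push the bolt fully home again with the rod and lay the rod back in both forks of its rest. Move the bolt only with the rod, never touch the bolt or the bar with the gripper or arm, keep the bar in the chute, and leave the other tools where they lie.

Things in the scene. Friction and masses are not known exactly. Their poses are not given: they have to be found in the camera images.
- chute: Green steel roll-down chute, fixed at the back of the bench. Origin on the bench under the front of its pedestal, in line with the bolt; x across the chute away from the robot (near wall x = 120..126, far wall 189..195 mm), y down the 10 degree slope, z up. Floor from y = -82 to the stop block's face at y = 190 mm; at the bolt (y = 0) floor z = 70 mm, wall tops 103 mm.
- pedestal (a point): Middle of the front top edge of the chute's pedestal, which carries the bolt in front of the near wall: chute x = 0, y = 0, z = 78 mm. The pedestal is 60 mm wide and reaches from here to the chute wall; on it the bolt slides in a channel whose cheeks end at z = 88 mm.
- guard (a point): Middle of the front edge (underside) of the wire guard over the bolt and chute: a level grille of 6 mm wires 36 mm apart, underside 262 mm above the bench, over chute x = 10..201 mm, y = -93..93 mm, on two 10 mm posts at its back corners (x = 201, y = +-90 mm). It is open underneath at the front and sides.
- bolt (a joint): Travel of the stop bolt in m: 0 = home (shot fully in; its nose reaches 40 mm into the chute and holds the bar back), 0.060 = fully drawn, towards chute -x (towards the robot). It stays where it is left; moving it takes about 3 N. The bar is free to roll once about 42 mm are drawn.
- plate (a point): Middle of the top edge of the bolt's upright steel thumb plate, which moves with the bolt: 40 mm wide (chute y), 6 mm thick (chute x), from z = 92 to 132 mm. It stands on the round 12 mm bolt (top z = 92 mm, reaching 18 mm in front of it). With the bolt home it is at chute x = 83 mm, y = 0, leaving a gap of 34 mm to the chute wall.
- bar: Plain round steel bar blank, 25 mm diameter, 60 mm long, about 0.23 kg, lying across the chute against the bolt; origin at its centre, x along its axis.
- stop (a point): Where the bar's centre lies when it rests on the chute floor against the stop block at the low end.
- rod: Hooked rod, 0.23 kg: 8 mm round steel with a wooden grip 110 mm long, 22 x 22 mm square. Origin at the middle of the grip on the rod's axis, about where it balances; x towards the hook, z up as it lies. At x = 200 mm the rod bends straight down (-z), the hook ending 50 mm below the axis. A 26 mm steel ball ends the tail at x = -128 mm.
- hook_tip (a point): Lowest point of the hook of the rod.
- rest: Fixed rod rest: wooden base 200 x 70 x 12 mm with two upright steel V forks, 12 mm thick, at x = -85 and +85 mm; origin under the base's centre, x along the line of the forks. At the start the rod lies in both forks, its grip between them, hook outward past the +x fork and hanging down.
- rest_mid (a point): Midway between the two forks at the height of the rod's axis when it lies in them (85 mm above the bench); fork arms open 45 degrees to each side and end 104 mm above the bench.
- hammer: Bystander: hammer lying on the bench, 260 mm long, on the left; origin at its underside.
- file: Bystander: flat file with wooden handle, 310 mm long, 24 mm high, on the right; origin at its underside.
- flat_bar: Bystander: steel flat, 180 x 25 x 6 mm, lying in front of the chute; origin at the centre of its underside.
- chisel: Bystander: cold chisel, 158 mm long, 14 mm high, on the bench; origin at its underside.
- square: Bystander: small engineer's square, legs 75 and 108 mm, 14 mm high, on the bench; origin at its underside.
- oil_can: Bystander: upright plain metal can, 60 mm diameter, 130 mm high, on the right; origin at the centre of its base.
Mind the look-alikes: they are no part of the job. What is shaped like the rest but turquoise or yellow is not meant.

How it is judged:
By the outcome, as a careful person would: the job done as asked, in the order asked, and still so for the second after the job is handed in, with the robot touching nothing.
It also fails if it takes over 62 s, if anything falls off the work surface, if the arm or the gripper's body presses on something with over 40 N, if the wrist force passes 120 N, or if a joint passes its speed limit or range.

## Working session

There is one attempt and no reset: what is moved stays moved. The work goes in short steps, Python scripts to look and compute and a shell command to move; the robot and the scene stay as the last step left them, time stands still between calls to the robot, and variables do not carry over. Pictures are saved under pics/ and viewed, at most 10 in all, crops included, and the job is handed in when it is done.

```bash
mkdir -p pics
python3 - <<'E'
from cell import r
import cv2,numpy as np
print(r.get_state()['time_s'])
for n in("scene","side"):
    im=r.grab_frame(n);cv2.imwrite(f'pics/{n}0.png',im[:,:,::-1])
    p=r.camera_params(n);print(n,{k:np.round(v,4).tolist() for k,v in p.items()})
E
```

```text
0.0
scene {'fx': 426.4004, 'fy': 426.4004, 'cx': 273.4205, 'cy': 203.4632, 'k1': 0.0185, 'view': [[0.796, 0.6053, -0.0033, -0.4702], [-0.4102, 0.5433, 0.7325, 0.072], [0.4452, -0.5817, 0.6807, -1.5112], [0.0, 0.0, 0.0, 1.0]]}
side {'fx': 521.7832, 'fy': 521.7832, 'cx': 283.294, 'cy': 216.9902, 'k1': -0.1694, 'view': [[0.9688, -0.2475, -0.0165, -0.5199], [0.1511, 0.5363, 0.8304, -0.2577], [-0.1967, -0.8069, 0.557, -1.6764], [0.0, 0.0, 0.0, 1.0]]}
```

View pics/scene0.png

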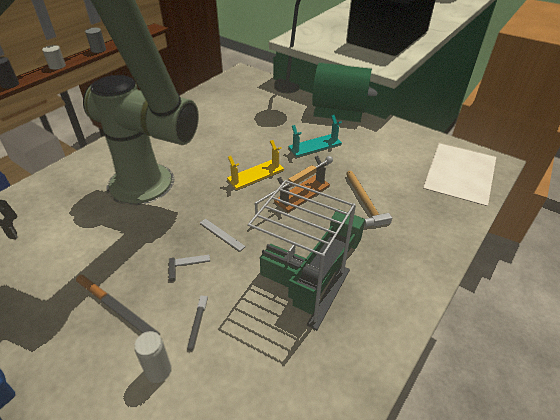

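View pics/side0.png

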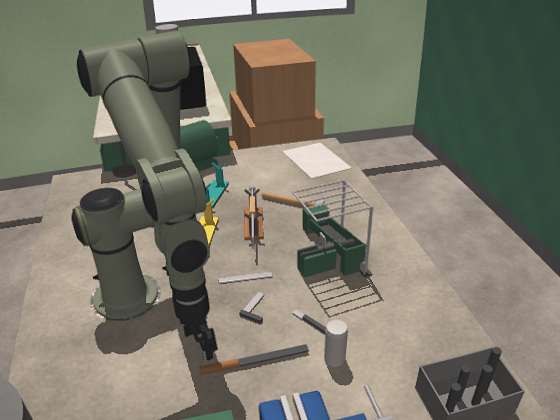

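The rest meant is the brown one at scene (302,194) / side (254,222). It is wood-coloured and holds the rod. The yellow one at (255,175) and the turquoise one at (315,145) are empty look-alikes. I'll enlarge both views to confirm this and pick points.

```bash
python3 - <<'E'
import cv2,numpy as np
a=cv2.imread('pics/scene0.png')[140:340,210:400];b=cv2.imread('pics/side0.png')[165:325,195:395]
cv2.imwrite('pics/c1.png',cv2.resize(a,None,fx=3,fy=3,interpolation=cv2.INTER_CUBIC))
cv2.imwrite('pics/c2.png',cv2.resize(b,None,fx=3.7,fy=3.7,interpolation=cv2.INTER_CUBIC))
E
cat > h.py <<'E'
import numpy as np, cv2
from cell import r
def ray(n,px,p=None):
    p=p or r.camera_params(n); V=np.array(p['view'])
    d=np.array([(px[0]-p['cx'])/p['fx'],(px[1]-p['cy'])/p['fy']]); u=d.copy()
    for _ in range(20): u=d/(1+p['k1']*(u@u))
    R=V[:3,:3]; return -R.T@V[:3,3], R.T@np.array([u[0],-u[1],-1])
def onz(n,px,z,p=None):
    o,d=ray(n,px,p); return o+d*(z-o[2])/d[2]
def tri(*obs):
    A=np.zeros((3,3));b=np.zeros(3)
    for o in obs:
        c,d=ray(*o); d=d/np.linalg.norm(d); P=np.eye(3)-np.outer(d,d); A+=P;b+=P@c
    x=np.linalg.solve(A,b); return x
def proj(n,X,p=None):
    p=p or r.camera_params(n); c=np.array(p['view'])@np.append(X,1)
    u=np.array([c[0],-c[1]])/-c[2]; u=u*(1+p['k1']*(u@u))
    return np.array([p['cx']+p['fx']*u[0],p['cy']+p['fy']*u[1]])
E
```

```text
(no output)
```

View pics/c1.png

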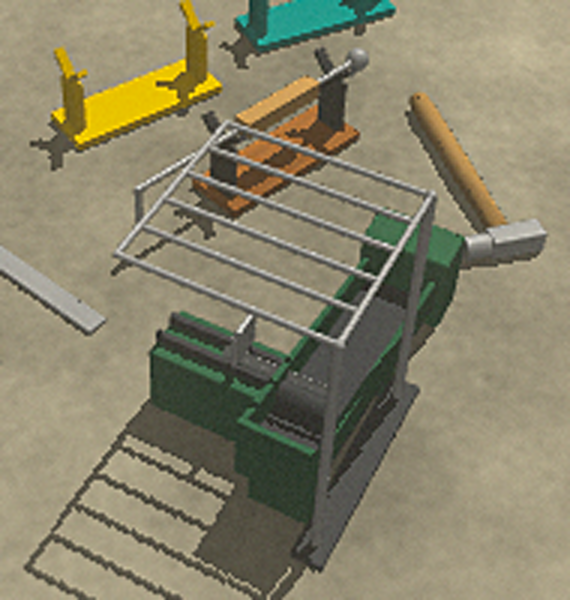

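View pics/c2.png

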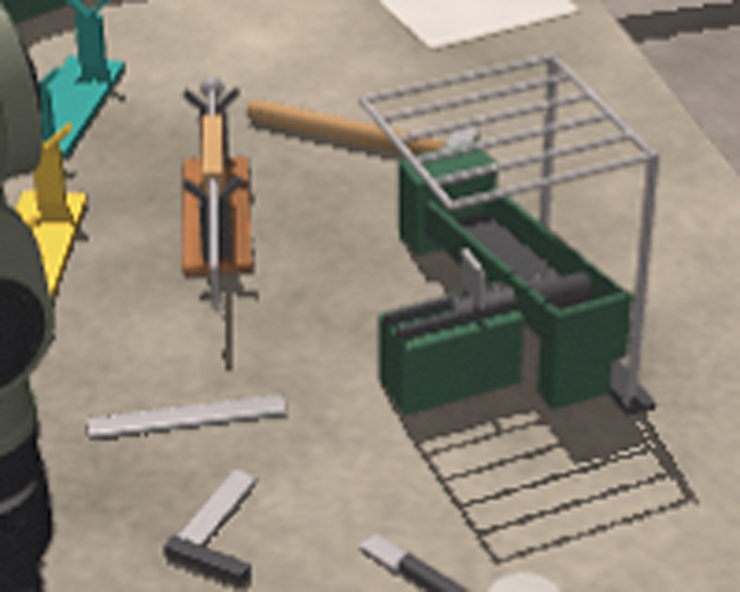

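The crops confirm it. Only the brown rest holds the rod: ball at scene (329,160), hook at (256,203–215), hook pointing towards −y. The plate is at scene (292,247) / side (322,234). The guard corners are clear in both views, so I can triangulate.

```bash
cat > loc.py <<'E'
from h import *
S=lambda x,y:("scene",(210+(x+.5)/3-.5,140+(y+.5)/3-.5)); D=lambda x,y:("side",(195+(x+.5)/3.7-.5,165+(y+.5)/3.7-.5))
G={'fp':(S(228,125),D(362,100)),'fm':(S(118,252),D(450,206)),'bm':(S(341,345),D(655,155)),'bp':(S(435,195),D(551,60)),
'plate':(S(248,319),D(470,255)),'ball':(S(357,61),D(211,85)),'bend':(S(137,189),D(213,268)),'tip':(S(138,225),D(217,308)),
'rodmid(forknear)':(S(226,132),D(212,190)),'bar':(S(305,400),D(565,288))}
P={}
for k,v in G.items():
    P[k]=tri(*v); print(k,P[k].round(4),[ (proj(o[0],P[k])-o[1]).round(1).tolist() for o in v])
m=np.array([[10,93],[10,-93],[201,-93],[201,93]])/1e3; q=np.array([P[k][:2] for k in('fp','fm','bm','bp')])
mc=m-m.mean(0);qc=q-q.mean(0);a=np.arctan2((mc[:,0]*qc[:,1]-mc[:,1]*qc[:,0]).sum(),(mc*qc).sum())
R=np.array([[np.cos(a),-np.sin(a)],[np.sin(a),np.cos(a)]]);t=q.mean(0)-R@m.mean(0)
print('chute',t,np.degrees(a),'res',(q-(m@R.T+t)).round(4).tolist(),'plate pred',R@[.083,0]+t)
d=P['bend']-P['ball'];print('rod len',np.linalg.norm(d),'yaw',np.degrees(np.arctan2(d[1],d[0])),'mid',P['ball']+d*128/328)
E
python3 loc.py
```

```text
fp [0.5868 0.0589 0.2646] [[-0.0, 0.1], [-0.0, -0.1]]
fm [ 0.6111 -0.1191  0.2659] [[-0.1, 0.8], [-0.3, -0.5]]
bm [ 0.7988 -0.0946  0.2665] [[-0.0, 0.7], [-0.3, -0.4]]
bp [0.7727 0.0895 0.2611] [[-0.1, 0.9], [-0.3, -0.6]]
plate [ 0.6654 -0.0158  0.1339] [[-0.0, 0.1], [-0.0, -0.1]]
ball [0.515  0.4131 0.0886] [[0.0, -0.3], [0.1, 0.3]]
bend [0.4508 0.0928 0.0867] [[-0.0, 0.5], [-0.2, -0.4]]
tip [0.4524 0.0903 0.0401] [[-0.0, 0.0], [-0.0, -0.0]]
rodmid(forknear) [0.4745 0.2141 0.0922] [[-0.1, 0.6], [-0.3, -0.5]]
bar [ 0.7448 -0.0433  0.1045] [[-0.1, 1.6], [-0.7, -0.9]]
chute [ 0.58792549 -0.0312657 ] 8.151465500969483 res [[0.0022, -0.0033], [0.0001, 0.0028], [-0.0013, 0.0003], [-0.001, 0.0002]] plate pred [ 0.67008692 -0.0194971 ]
rod len 0.32662066377133847 yaw -101.33108848422837 mid [0.48993019 0.28811544 0.08783539]
```

```bash
cat >> h.py <<'E'
from scipy.spatial.transform import Rotation as Ro
def st():
    s=r.get_state();q=s['tool_rot'];R=Ro.from_quat([q[1],q[2],q[3],q[0]]).as_matrix()
    print('t',s['time_s'],'p',np.round(s['ee_pos'],4),'y-axis yaw',np.degrees(np.arctan2(R[1,1],R[0,1])).round(2),'z',R[:,2].round(3),'j',np.round(s['joint_pos'],3),'gap',round(s['finger_gap'],4),'F',np.round(s['ft_force'],1),'ff',np.round(s['finger_force'],1))
    return s,R
E
python3 -c "from h import *;st()"
python3 -m jog '[[100,3,6,0,0],[100,3,6,0,0],[100,2,6,0,0],[100,2,6,0,0],[100,2,6,0,0],[100,2,6,0,0],[100,2,6,0,0]]'; python3 -c "from h import *;st()"
```

```text
t 0.1 p [ 0.2104 -0.5076  0.2306] y-axis yaw -67.5 z [-0.     0.002 -1.   ] j [-1.312  0.327 -0.194  1.052 -0.     1.437] gap 0.0853 F [-0.4  0.4  0.3] ff 0.0
time_s: 0.98
ee_pos: [0.3655, -0.098, 0.2313]
tool_rot: [0.0, 0.981, 0.195, 0.0]
ft_force: [1.0, -0.2, 0.0]
finger_gap: 0.0857
finger_force: 0.0
t 0.975 p [ 0.3655 -0.098   0.2313] y-axis yaw -67.53 z [ 0.001 -0.    -1.   ] j [-0.458  0.003 -0.588  0.979  0.     2.292] gap 0.0857 F [ 1.  -0.2  0. ] ff 0.0
```

```bash
python3 -m jog '[[100,2,5.5,0,8],[100,2,5.5,0,8],[100,2,5.5,0,8],[100,2,5.5,0,8],[100,2,5.5,0,8],[100,1.5,5.5,0,8],[100,1,5.6,0,8],[100,0,0,0,0],[100,0,0,0,0]]'
python3 - <<'E'
from h import *
st();p=r.camera_params('wrist');im=r.grab_frame('wrist');cv2.imwrite('pics/w1.png',im[:,:,::-1])
import pickle;pickle.dump(p,open('w1.pkl','wb'))
print([proj('wrist',X,p).round() for X in ([.49,.288,.085],[.45,.0928,.085],[.515,.413,.085])])
E
```

```text
time_s: 2.1
ee_pos: [0.4896, 0.2857, 0.2306]
tool_rot: [-0.0, 0.774, 0.633, -0.001]
ft_force: [-0.3, -0.5, -0.6]
finger_gap: 0.0853
finger_force: 0.0
t 2.1 p [0.4896 0.2857 0.2306] y-axis yaw -11.5 z [-0.001 -0.001 -1.   ] j [ 0.398  0.359 -0.146  1.067 -0.     2.17 ] gap 0.0853 F [-0.3 -0.5 -0.6] ff 0.0
[array([275., 191.]), array([275., 370.]), array([275.,  31.])]
```

View pics/w1.png

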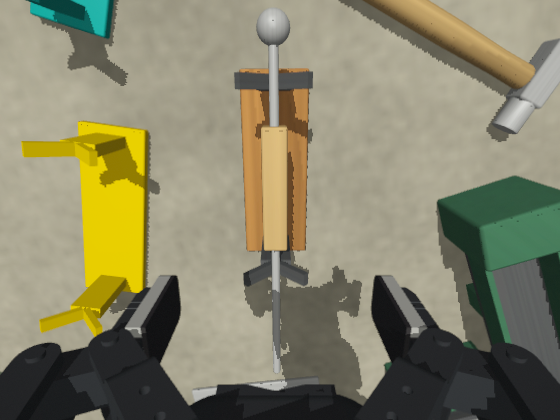

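The wrist view shows the rod along the image column: ball (273,26), grip (262–288, 126–250), hook at about (277,370). The rest is below it.

Run:
```python
from h import *;import pickle
p=pickle.load(open('w1.pkl','rb'))
a,b=onz('wrist',(275,126.5),.096,p),onz('wrist',(275.5,250.5),.096,p);print('ends',a,b,np.linalg.norm(a-b),(a+b)/2)
c=onz('wrist',(273,26),.085,p);d=onz('wrist',(276.5,300),.085,p);print('ball',c,'yaw',np.degrees(np.arctan2(*(d-c)[1::-1])))
v=(d-c)/np.linalg.norm(d-c);print('mid from ball',c+.128*v)
```

```text
ends [0.50109683 0.34423638 0.096     ] [0.47954679 0.23636418 0.096     ] 0.11000370858341088 [0.49032181 0.29030028 0.096     ]
ball [0.51430241 0.41672247 0.085     ] yaw -100.8222845435826
mid from ball [0.4902687  0.29099904 0.085     ]
```

```bash
python3 -m jog '[[100,0.1,0.5,-3,0.6],[100,0,0,-4,0],[100,0,0,-4,0],[100,0,0,-3,0],[100,0,0,-2.4,0],[100,0,0,0,0],[0,0,0,0,0],[0,0,0,0,0],[0,0,0,0,0],[0,0,0,0,0]]'; python3 -m jog '[[0,0,0,0,0],[0,0,0,0,0],[0,0,0,1,0],[0,0,0,2,0]]'; python3 -c "from h import *;st()"
```

```text
time_s: 3.4
ee_pos: [0.4897, 0.2918, 0.068]
tool_rot: [-0.001, 0.771, 0.637, -0.0]
ft_force: [-5.9, 1.1, 7.6]
finger_gap: 0.0209
finger_force: 59.8
time_s: 3.9
ee_pos: [0.4906, 0.2908, 0.0971]
tool_rot: [-0.0, 0.771, 0.637, -0.001]
ft_force: [0.3, 0.1, -3.5]
finger_gap: 0.0208
finger_force: 58.8
t 3.9 p [0.4906 0.2908 0.0971] y-axis yaw -10.89 z [-0.002 -0.001 -1.   ] j [ 0.406  0.486 -0.319  0.768 -0.     2.167] gap 0.0208 F [ 0.3  0.1 -3.5] ff 58.8
```

```bash
python3 -m jog '[[0,0,0,3,0],[0,0,0,4,0],[0,0,0,3.3,0],[0,-2,-4,0,9],[0,-2,-4,0,10],[0,-2,-4,0,10],[0,-2,-4,0,10],[0,-2,-4,0,10],[0,-1,-4,0,10],[0,0,-4,0,10]]'; python3 -m jog '[[0,0,-4,0,10],[0,0,-1,0,10],[0,0,0,0,10],[0,0,0,0,10],[0,0,0,0,0],[0,0,0,0,0]]'
python3 - <<'E'
from h import *
st()
for n in("scene","side"):
    im=r.grab_frame(n);cv2.imwrite(f'pics/{n}1.png',im[:,:,::-1])
a=cv2.imread('pics/scene1.png')[130:330,200:400];b=cv2.imread('pics/side1.png')[150:310,190:390]
a=cv2.resize(a,(400,400),interpolation=cv2.INTER_CUBIC);b=cv2.resize(b,(400,320),interpolation=cv2.INTER_CUBIC)
cv2.imwrite('pics/c3.png',np.hstack([a,np.vstack([b,np.zeros((80,400,3),np.uint8)])]))
E
```

```text
time_s: 5.15
ee_pos: [0.3806, 0.0112, 0.2008]
tool_rot: [0.0, 0.275, 0.962, -0.0]
ft_force: [0.5, -0.1, -2.4]
finger_gap: 0.0211
finger_force: 59.0
time_s: 5.9
ee_pos: [0.3815, -0.0371, 0.2005]
tool_rot: [0.0, -0.066, 0.998, -0.0]
ft_force: [0.4, 0.5, -2.6]
finger_gap: 0.0209
finger_force: 59.3
t 5.9 p [ 0.3815 -0.0371  0.2005] y-axis yaw 97.51 z [ 0. -0. -1.] j [-0.29   0.042 -0.633  0.896 -0.    -0.421] gap 0.0209 F [ 0.4  0.5 -2.6] ff 59.3
```

View pics/c3.png

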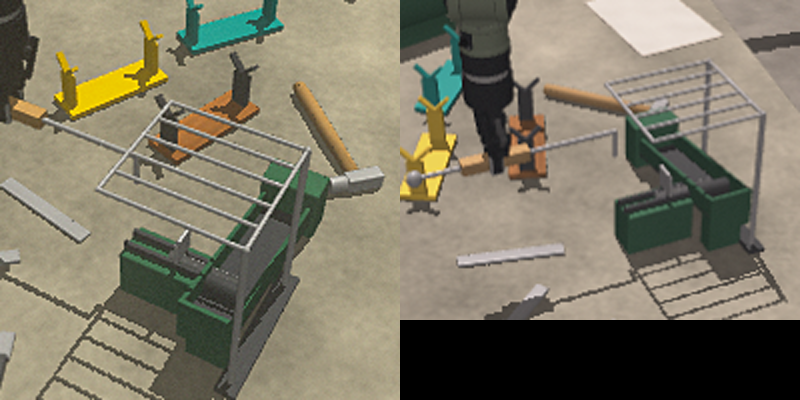

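The rod is held level and points at the chute. The hook bend is at scene (267,208) / side (298,215), below guard height and just in front of the guard.

Run:
```python
from h import *
F=lambda x,y:("scene",(200+(x+.5)/2-.5,130+(y+.5)/2-.5)); D=lambda x,y:("side",(190+(x-400+.5)/2-.5,150+(y+.5)/2-.5))
for k,v in {'bend':(F(135,157),D(616,132)),'tip':(F(135,180),D(616,155)),'plate':(F(183,231),D(663,166)),'ball':(D(414,179),)*1}.items():
    if len(v)>1: print(k,tri(*v).round(4))
def up(n,x0,y0,w=44,hh=40):
    im=cv2.imread(f'pics/{n}1.png')[y0:y0+hh,x0:x0+w]; return cv2.resize(im,(400,360),interpolation=cv2.INTER_CUBIC)
cv2.imwrite('pics/c4.png',np.hstack([up('scene',268,230),up('side',300,214)]))
```

```text
bend [ 0.5831 -0.015   0.2204]
tip [ 0.5824 -0.0152  0.1771]
plate [ 0.6635 -0.0181  0.1385]
```

View pics/c4.png

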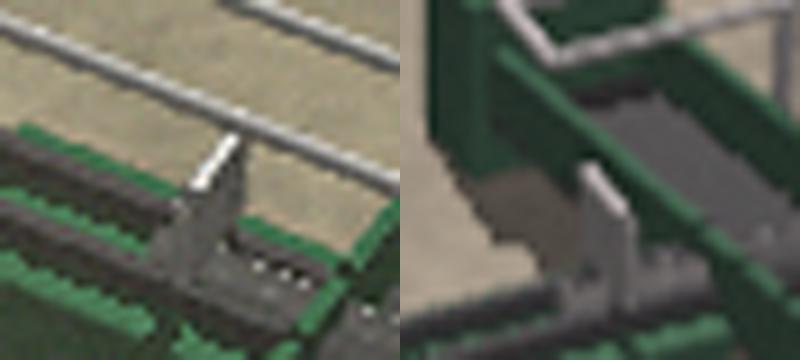

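The plate's top edge runs from scene crop (195,188) to (238,138) and from side crop (585,168) to (630,212). That puts the midpoints at scene (291.4,247.7) and side (322.4,234.7).

Run:
```python
from h import *
P=tri(("scene",(291.4,247.7)),("side",(322.4,234.7)));print(P, onz('scene',(291.4,247.7),.132),onz('side',(322.4,234.7),.132))
a=np.radians(8.15);u=np.array([np.cos(a),np.sin(a)]);v=np.array([-u[1],u[0]])
for pl in (P[:2],np.array([.670,-.0195])):
  for hk in (np.array([.580,-.011]),np.array([.5831,-.015])): d=pl-hk;print(d@u,d@v)
```

```text
[ 0.66628239 -0.02116521  0.13273715] [ 0.66574264 -0.02034863  0.132     ] [ 0.66663994 -0.02057373  0.132     ]
0.08396989554879865 -0.02229437881604791
0.08146826510016691 -0.017895305607009616
0.08788602524862821 -0.021173015042678732
0.08538439479999646 -0.016773941833640435
```

```bash
python3 -m jog '[[0,3,-0.2,0,0.6],[0,4,-0.3,0,0],[0,3.6,-0.2,0,0],[0,0,0,-1.5,0],[0,0,0,0,0],[0,0,0,0,0]]'
python3 - <<'E'
from h import *
st()
def up(n,x0,y0,w=60,hh=60):
    im=r.grab_frame(n)[:,:,::-1];cv2.imwrite(f'pics/{n}2.png',im);im=im[y0:y0+hh,x0:x0+w]; return cv2.resize(im,(400,400),interpolation=cv2.INTER_CUBIC)
cv2.imwrite('pics/c5.png',np.hstack([up('scene',265,200),up('side',295,195)]))
E
```

```text
time_s: 6.75
ee_pos: [0.4862, -0.0438, 0.1851]
tool_rot: [-0.001, -0.072, 0.997, 0.0]
ft_force: [-0.6, -0.3, -1.8]
finger_gap: 0.0208
finger_force: 59.3
t 6.75 p [ 0.4862 -0.0438  0.1851] y-axis yaw 98.23 z [-0.001  0.    -1.   ] j [-0.241  0.253 -0.421  0.899 -0.    -0.385] gap 0.0208 F [-0.6 -0.3 -1.8] ff 59.3
```

View pics/c5.png

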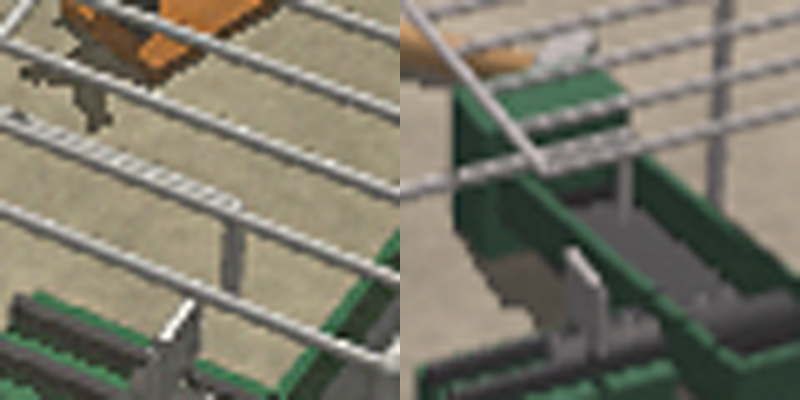

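The hook hangs behind the plate: the shaft is at scene crop x=233 with its tip at about y=291, and at side crop x=625 with its tip at about y=222.

Run:
```python
from h import *
T=tri(("scene",(299.5,243.2)),("side",(328.3,227.8)));print(T)
a=np.radians(8.15);u=np.array([np.cos(a),np.sin(a)]);v=np.array([-u[1],u[0]])
d=T[:2]-[.6663,-.0208];print(d@u,d@v)
```

```text
[ 0.68658167 -0.01522077  0.15507458]
0.020867774887385133 0.002647644522497553
```

```bash
python3 -m jog '[[0,0,-0.2,-2,0],[0,0,0,-2,0],[0,0,0,-0.6,0],[0,0,0,0,0]]'; python3 -m jog '[[0,-1,-0.14,0,0],[0,-1,-0.14,0,0],[0,-1,-0.14,0,0],[0,-1,-0.15,0,0],[0,0,0,0,0]]'; python3 -m jog '[[0,-1,-0.14,0,0],[0,-1,-0.14,0,0],[0,-1,-0.14,0,0],[0,0,0,0,0]]'; python3 -c "from h import *;st()"
```

```text
time_s: 7.35
ee_pos: [0.4873, -0.046, 0.1396]
tool_rot: [-0.0, -0.072, 0.997, 0.0]
ft_force: [-0.4, -0.1, -2.3]
finger_gap: 0.0212
finger_force: 59.3
time_s: 7.98
ee_pos: [0.4461, -0.0519, 0.1394]
tool_rot: [-0.001, -0.072, 0.997, -0.0]
ft_force: [0.3, 0.5, -2.8]
finger_gap: 0.0209
finger_force: 59.4
time_s: 8.48
ee_pos: [0.4157, -0.0559, 0.1391]
tool_rot: [-0.001, -0.072, 0.997, 0.0]
ft_force: [0.4, 0.0, -2.1]
finger_gap: 0.0212
finger_force: 59.4
t 8.475 p [ 0.4157 -0.0559  0.1391] y-axis yaw 98.21 z [-0.002 -0.    -1.   ] j [-0.31   0.184 -0.648  0.741 -0.001 -0.453] gap 0.0212 F [ 0.4  0.  -2.1] ff 59.4
```

```bash
cat > chk.py <<'E'
from h import *
import sys
tag=sys.argv[1]
a=np.radians(8.15);u=np.array([np.cos(a),np.sin(a)]);v=np.array([-u[1],u[0]]);t=np.array([.6663,-.0208])-.083*u
W=lambda x,y,z:np.append(t+x/1e3*u+y/1e3*v,z/1e3)
g=lambda im,p:im[int(round(p[1]))-1:int(round(p[1]))+2,int(round(p[0]))-1:int(round(p[0]))+2].mean()
zf=lambda y:70-np.tan(np.radians(10))*y
for n in('scene','side'):
    o=cv2.imread(f'pics/{n}0.png',0).astype(float)
    m=r.grab_frame(n)[:,:,::-1];cv2.imwrite(f'pics/{n}{tag}.png',m);m=cv2.cvtColor(m,cv2.COLOR_BGR2GRAY).astype(float)
    print(n,'plate line old/new x=83..23:')
    for x in range(93,13,-5): 
        p=proj(n,W(x,12,128)); q=proj(n,W(x,-12,128)); print(x,int(g(o,p)),int(g(m,p)),int(g(o,q)),int(g(m,q)),end=' | ')
    print('\n floor along y old/new:')
    for y in range(-60,190,12):
        p=proj(n,W(157,y,zf(y)+20)); print(y,int(g(o,p)),int(g(m,p)),end=' | ')
    print()
s,_=st()
E
python3 chk.py 3
```

```text
scene plate line old/new x=83..23:
93 138 142 82 115 | 88 115 153 82 94 | 83 110 153 83 94 | 78 154 142 109 112 | 73 140 151 97 97 | 68 135 144 91 97 | 63 128 137 103 109 | 58 131 138 107 115 | 53 138 147 92 98 | 48 135 146 93 100 | 43 129 138 108 109 | 38 136 145 93 87 | 33 141 144 103 88 | 28 138 98 106 85 | 23 146 92 108 93 | 18 143 135 134 120 | 
 floor along y old/new:
-60 57 58 | -48 50 85 | -36 48 85 | -24 64 64 | -12 79 84 | 0 85 79 | 12 76 56 | 24 77 79 | 36 84 90 | 48 82 88 | 60 84 90 | 72 78 84 | 84 78 85 | 96 78 84 | 108 79 86 | 120 82 87 | 132 80 86 | 144 76 82 | 156 51 55 | 168 55 58 | 180 59 63 | 
side plate line old/new x=83..23:
93 67 47 45 46 | 88 105 44 85 46 | 83 135 44 100 45 | 78 69 44 96 45 | 73 55 54 80 45 | 68 62 63 79 56 | 63 77 77 75 74 | 58 76 77 74 75 | 53 76 76 75 75 | 48 77 75 80 80 | 43 75 80 109 109 | 38 100 108 119 117 | 33 127 132 130 113 | 28 156 162 153 114 | 23 155 137 158 84 | 18 154 136 159 79 | 
 floor along y old/new:
-60 63 87 | -48 46 73 | -36 53 74 | -24 75 83 | -12 86 83 | 0 88 76 | 12 87 42 | 24 84 46 | 36 84 58 | 48 84 73 | 60 85 83 | 72 85 85 | 84 85 85 | 96 85 85 | 108 85 86 | 120 82 81 | 132 62 63 | 144 46 46 | 156 48 48 | 168 70 70 | 180 112 113 | 
t 8.575 p [ 0.4164 -0.0559  0.1391] y-axis yaw 98.24 z [-0.002  0.    -1.   ] j [-0.309  0.185 -0.647  0.741 -0.001 -0.453] gap 0.0212 F [ 0.3 -0.5 -2.3] ff 59.4
```

The plate now sits at about x=26 and the bar has left its start. I'll let it roll.

```bash
python3 -m jog '[[0,0,0,0,0],[0,0,0,0,0],[0,0,0,0,0],[0,0,0,0,0],[0,0,0,0,0],[0,0,0,0,0],[0,0,0,0,0],[0,0,0,0,0]]' >/dev/null; python3 chk.py 4 | grep -A1 -E "floor|^t"
```

```text
floor along y old/new:
-60 57 59 | -48 50 84 | -36 48 86 | -24 64 65 | -12 79 83 | 0 85 84 | 12 76 79 | 24 77 83 | 36 84 91 | 48 82 87 | 60 84 91 | 72 78 83 | 84 78 84 | 96 78 84 | 108 79 85 | 120 82 86 | 132 80 86 | 144 76 62 | 156 51 55 | 168 55 69 | 180 59 80 | 
--
 floor along y old/new:
-60 63 87 | -48 46 73 | -36 53 74 | -24 75 83 | -12 86 83 | 0 88 83 | 12 87 83 | 24 84 84 | 36 84 84 | 48 84 84 | 60 85 84 | 72 85 85 | 84 85 85 | 96 85 85 | 108 85 85 | 120 82 67 | 132 62 49 | 144 46 44 | 156 48 51 | 168 70 76 | 180 112 114 | 
t 9.675 p [ 0.4175 -0.056   0.1393] y-axis yaw 98.25 z [ 0. -0. -1.] j [-0.309  0.186 -0.646  0.74   0.    -0.453] gap 0.0208 F [ 0.3 -0.9 -2.6] ff 59.4
```

The bar has reached the stop block. Next I lift the hook over the plate, drop it in front and push the bolt home.

```bash
python3 -m jog '[[0,0.3,0.04,1,0],[0,0,0,2,0],[0,0,0,2,0],[0,-1.3,-0.2,0,0],[0,-1.6,-0.22,0,0],[0,0,0,-2,0],[0,0,0,-2,0],[0,0,0,-1,0],[0,0,0,0,0]]'; python3 -m jog '[[0,1,0.14,0,0],[0,1,0.14,0,0],[0,1,0.14,0,0],[0,1,0.15,0,0]]';python3 -m jog '[[0,1,0.14,0,0],[0,1,0.14,0,0],[0,0.4,0.06,0,0],[0,0,0,0,0]]'; python3 chk.py 5
```

```text
time_s: 10.8
ee_pos: [0.3901, -0.0595, 0.1385]
tool_rot: [-0.001, -0.072, 0.997, 0.0]
ft_force: [-0.2, 0.6, -2.8]
finger_gap: 0.0213
finger_force: 59.4
time_s: 11.3
ee_pos: [0.4321, -0.054, 0.1393]
tool_rot: [-0.0, -0.072, 0.997, -0.0]
ft_force: [-3.4, -1.0, -1.1]
finger_gap: 0.0213
finger_force: 59.5
time_s: 11.8
ee_pos: [0.4565, -0.0505, 0.1394]
tool_rot: [0.001, -0.072, 0.997, 0.0]
ft_force: [-0.1, 0.1, -2.7]
finger_gap: 0.0213
finger_force: 59.4
scene plate line old/new x=83..23:
93 138 146 82 97 | 88 115 142 82 85 | 83 110 114 83 85 | 78 154 158 109 127 | 73 140 141 97 109 | 68 135 89 91 100 | 63 128 107 103 112 | 58 131 142 107 117 | 53 138 148 92 99 | 48 135 147 93 99 | 43 129 139 108 116 | 38 136 148 93 99 | 33 141 151 103 109 | 28 138 148 106 112 | 23 146 156 108 116 | 18 143 151 134 146 | 
 floor along y old/new:
-60 57 58 | -48 50 85 | -36 48 86 | -24 64 49 | -12 79 83 | 0 85 92 | 12 76 81 | 24 77 85 | 36 84 91 | 48 82 88 | 60 84 91 | 72 78 85 | 84 78 86 | 96 78 85 | 108 79 87 | 120 82 87 | 132 80 89 | 144 76 62 | 156 51 57 | 168 55 69 | 180 59 84 | 
side plate line old/new x=83..23:
93 67 51 45 45 | 88 105 66 85 66 | 83 135 107 100 102 | 78 69 79 96 104 | 73 55 68 80 89 | 68 62 65 79 90 | 63 77 77 75 82 | 58 76 77 74 76 | 53 76 77 75 75 | 48 77 78 80 80 | 43 75 75 109 110 | 38 100 100 119 120 | 33 127 128 130 131 | 28 156 156 153 154 | 23 155 156 158 158 | 18 154 154 159 158 | 
 floor along y old/new:
-60 63 87 | -48 46 73 | -36 53 74 | -24 75 85 | -12 86 96 | 0 88 94 | 12 87 88 | 24 84 84 | 36 84 85 | 48 84 85 | 60 85 85 | 72 85 86 | 84 85 86 | 96 85 86 | 108 85 86 | 120 82 68 | 132 62 50 | 144 46 46 | 156 48 51 | 168 70 76 | 180 112 115 | 
t 11.9 p [ 0.4562 -0.0506  0.1395] y-axis yaw 98.26 z [ 0.002  0.    -1.   ] j [-0.272  0.25  -0.559  0.761  0.001 -0.416] gap 0.021 F [ 0.1 -0.4 -2.3] ff 59.4
```

```bash
for i in 1; do python3 -m jog '[[0,0.2,0.03,0,0]]'; done; python3 -m jog '[[0,0.2,0.03,0,0]]'; python3 -m jog '[[0,0.2,0.03,0,0]]';python3 -m jog '[[0,0,0,0,0]]'
```

```text
time_s: 12.02
ee_pos: [0.457, -0.0503, 0.1393]
tool_rot: [-0.0, -0.072, 0.997, 0.0]
ft_force: [-3.1, -0.9, -2.3]
finger_gap: 0.0211
finger_force: 59.4
time_s: 12.15
ee_pos: [0.4589, -0.05, 0.1392]
tool_rot: [-0.001, -0.072, 0.997, 0.0]
ft_force: [-2.8, -0.3, -0.2]
finger_gap: 0.021
finger_force: 59.5
time_s: 12.28
ee_pos: [0.4609, -0.0498, 0.1392]
tool_rot: [-0.001, -0.072, 0.997, -0.0]
ft_force: [-8.7, -2.1, -0.3]
finger_gap: 0.0212
finger_force: 59.6
time_s: 12.4
ee_pos: [0.4608, -0.0497, 0.1391]
tool_rot: [-0.001, -0.072, 0.997, -0.0]
ft_force: [-5.1, 0.4, -0.3]
finger_gap: 0.0212
finger_force: 59.6
```

Force has jumped, so the bolt is at or near its end stop. I'll press slightly further to be sure.

```bash
python3 -m jog '[[0,0.2,0.03,0,0]]'; python3 -m jog '[[0,0.2,0.03,0,0],[0,0,0,0,0]]'
```

```text
time_s: 12.52
ee_pos: [0.4608, -0.0495, 0.1387]
tool_rot: [-0.003, -0.072, 0.997, -0.0]
ft_force: [-12.9, -2.4, 2.5]
finger_gap: 0.0212
finger_force: 60.0
time_s: 12.78
ee_pos: [0.4606, -0.0491, 0.1381]
tool_rot: [-0.005, -0.072, 0.997, -0.0]
ft_force: [-14.0, -2.1, 2.4]
finger_gap: 0.0211
finger_force: 60.1
```

```bash
python3 -m jog '[[0,-1.5,-0.2,0,0],[0,-0.5,-0.1,2,0],[0,-3,-0.4,4,0],[0,-3,-0.4,0,0],[0,0,0,0,-9],[0,0,0,0,-10],[0,0,0,0,-10],[0,0,3,0,-10],[0,0,4,0,-10],[0,0,4,0,-10]]'; python3 -m jog '[[0,1,4,0,-10],[0,2,4,0,-10],[0,2,4,0,-10],[0,2,4,0,-10],[0,2,4,0,-10],[0,1.5,4,0,0],[0,0,0,0,0],[0,0,0,0,0]]'
python3 - <<'E'
from h import *
st()
E
python3 chk.py 6 >/dev/null
python3 - <<'E'
import cv2,numpy as np
f=lambda n,y,x:cv2.resize(cv2.imread(f'pics/{n}6.png')[y:y+170,x:x+170],(400,400),interpolation=cv2.INTER_CUBIC)
cv2.imwrite('pics/c6.png',np.hstack([f('scene',135,225),f('side',150,215)]))
E
```

```text
time_s: 14.02
ee_pos: [0.3865, 0.05, 0.1998]
tool_rot: [0.001, 0.43, 0.903, 0.001]
ft_force: [0.5, 0.6, -1.9]
finger_gap: 0.0212
finger_force: 59.6
time_s: 15.02
ee_pos: [0.4903, 0.2884, 0.1991]
tool_rot: [-0.0, 0.768, 0.64, 0.0]
ft_force: [-0.1, -0.7, -2.3]
finger_gap: 0.0211
finger_force: 59.7
t 15.025 p [0.4903 0.2884 0.1991] y-axis yaw -10.39 z [ 0.  0. -1.] j [ 0.402  0.383 -0.194  0.994  0.     2.154] gap 0.0211 F [-0.1 -0.7 -2.3] ff 59.7
```

View pics/c6.png

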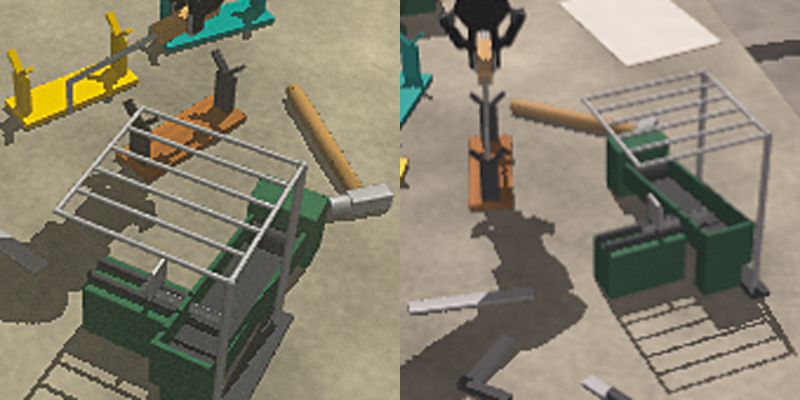

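The picture shows the plate home again (scene crop (158,275)), no bar at the bolt, and the rod held above the brown rest. I'll check the rod's pitch and place against the expected bend at scene crop (70,80), tip (70,105).

Run:
```python
from h import *
F=lambda x,y:np.array((225+(x+.5)/2.353-.5,135+(y+.5)/2.353-.5))
b=np.array([.4903-.0358,.2884-.1968,.2165]);print(proj('scene',b),F(70,80),proj('scene',b-[0,0,.05]),F(70,106))
p=r.camera_params('wrist');im=r.grab_frame('wrist');cv2.imwrite('pics/w2.png',im[:,:,::-1])
# grey ball / grip by colour in wrist image
hsv=cv2.cvtColor(im,cv2.COLOR_RGB2HSV)
o=cv2.imread('pics/w1.png')
for rr in (10,20,30,40,60,90,110,260,280,300,320,340):
    g=im[rr,230:320].astype(int);s=g.max(1)-g.min(1);print(rr,'w2',''.join('#' if (x<14) else '.' for x in s[::2]))
```

```text
[254.5607145  170.49541242] [254.46175096 168.71164471] [255.13170557 183.90305835] [254.46175096 179.76136847]
10 w2 ..................############...............
20 w2 ..................############...............
30 w2 ..................###########................
40 w2 ..................############...............
60 w2 ..................###########................
90 w2 .############################################
110 w2 ..................###########................
260 w2 .............................................
280 w2 #########............................########
300 w2 ##########...........................########
320 w2 ##########..........................#########
340 w2 ##########...........................########
```

```bash
python3 -m jog '[[0,0,0.25,-3,-0.5],[0,0,0,-4,0],[0,0,0,-3,0],[0,0,0,-1.5,0],[0,0,0,0,0]]'; python3 -m jog '[[0,0,0,-0.6,0],[0,0,0,-0.6,0],[0,0,0,-0.3,0],[0,0,0,0,0]]'
```

```text
time_s: 15.8
ee_pos: [0.49, 0.2903, 0.0839]
tool_rot: [-0.0, 0.771, 0.636, -0.001]
ft_force: [0.2, -0.7, -1.6]
finger_gap: 0.0207
finger_force: 59.7
time_s: 16.3
ee_pos: [0.4903, 0.2912, 0.0694]
tool_rot: [-0.0, 0.771, 0.637, 0.0]
ft_force: [-1.1, 0.1, -2.0]
finger_gap: 0.0211
finger_force: 60.0
```

```bash
python3 -m jog '[[0,0,0,-0.15,0],[0,0,0,0,0]]'; python3 -m jog '[[20,0,0,0,0],[30,0,0,0,0],[40,0,0,0,0],[100,0,0,0,0],[100,0,0,0,0],[100,0,0,0,0],[100,0,0,0,0]]'; python3 -m jog '[[100,0,0,2,0],[100,0,0,4,0],[100,0,0,4,0],[100,0,0,4,0],[100,0,0,2.3,0],[100,-0.1,-0.5,0,0],[100,0,0,0,0],[100,0,0,0,0]]'
python3 - <<'E'
from h import *
st()
im=r.grab_frame('wrist')[:,:,::-1];sc=r.grab_frame('scene')[:,:,::-1];cv2.imwrite('pics/w3.png',im)
cv2.imwrite('pics/c7.png',np.hstack([cv2.resize(im,(400,300)),cv2.resize(sc[140:290,210:410],(400,300),interpolation=cv2.INTER_CUBIC)]))
E
```

```text
time_s: 16.55
ee_pos: [0.4905, 0.2912, 0.0689]
tool_rot: [-0.0, 0.771, 0.637, 0.0]
ft_force: [-3.7, -0.5, 7.3]
finger_gap: 0.0211
finger_force: 61.1
time_s: 17.42
ee_pos: [0.4905, 0.291, 0.0677]
tool_rot: [0.0, 0.771, 0.637, -0.0]
ft_force: [0.1, 0.0, 0.0]
finger_gap: 0.0856
finger_force: 0.0
time_s: 18.42
ee_pos: [0.4887, 0.2855, 0.2293]
tool_rot: [-0.0, 0.771, 0.637, -0.001]
ft_force: [-0.3, 0.1, 0.0]
finger_gap: 0.0856
finger_force: 0.0
t 18.425 p [0.4887 0.2855 0.2293] y-axis yaw -10.92 z [-0.002 -0.001 -1.   ] j [ 0.398  0.359 -0.15   1.064  0.     2.16 ] gap 0.0856 F [-0.3  0.1  0. ] ff 0.0
```

View pics/c7.png

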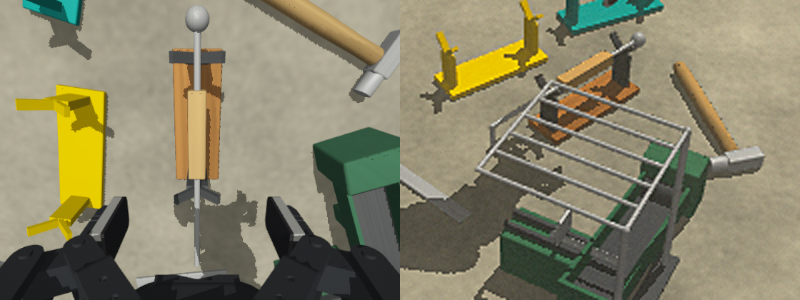

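The rod lies in both forks as at the start: ball (197,18), grip (197,90–178), hook hanging free past the near fork. The bolt is home. I'm handing the job in.

```bash
python3 -c "from cell import r;print(r.job_done())"
```

```text
the job is handed in; nothing more can be done
None
```

The job is handed in after about 18.5 s. The bolt was drawn and pushed back against its end stop, and the rod is back in both forks. I judged the bar to be at the stop block from brightness changes along the chute, because the chute hid it in the pictures.

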